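# Seat a steel strip in the filing nest and lock it with the eccentric clamp

## Task

Lay the loose steel strip flat in the filing nest with its hole end sticking out over the front, and slide it fully home against the end stop and the side rail. Then turn the red eccentric knob clockwise until its lobe bears firmly on the strip's edge, at about 15 N (at least 10, at most 25), and let go so that the strip stays locked and home for filing; never press the lobe on it with more than 40 N. Leave the file, the stack of finished strips and the tape measure where they lie.

Things in the scene. Friction and masses are not known exactly. Their poses are not given: they have to be found in the camera images.
- work_strip: The loose steel strip to be clamped: dark plasma-cut bar 118 x 36 x 6 mm, about 0.2 kg, lying flat apart from the other strips. Origin at the centre of its underside, x along its length, y across its width, z up. The end with the hole is its -x end.
- strip_hole (a point): Centre of the hole in the work strip, 40 mm from the strip's centre towards its -x end, at half thickness.
- filing_nest: Filing nest, a fixture screwed to the bench: dark base plate 110 x 130 x 12 mm; origin at the centre of its underside; its open front edge is x = -55 mm. Its rest block (x -55 to 17, y 0 to 48 mm) has its top at z = 30 mm. Side rail: face at y = 32 mm, along x, top at z = 44 mm. End stop: face at x = 17 mm, y -2 to 48 mm, top at z = 43 mm.
- nest_seat (a point): Where the origin of a seated strip lies (x -42, y 14, z 30 mm of the nest, same axes): flat on the rest block, plain end against the end stop (+x), long edge against the side rail (+y), strip x along nest x. A seated strip sticks out 46 mm beyond the front edge, hole end out, with free room beside it there and the bench 30 mm below it.
- clamp_block: Steel block on the nest's base plate that carries the eccentric; axes as the nest's. Its origin is on the knob's turning axis, 12 mm above the bench. It is bolted through a slot, so that the axis stands 17.5 to 20.5 mm (differs each time) from the near long edge of a seated strip.
- knob_grip (a point): Middle of the red bar knob, on its vertical turning axis, 65 mm above the bench. Bar 14 mm wide, 22 mm high (54 to 76 mm above the bench), from 11 mm behind the axis to 37 mm ahead of it, gripped across the 14 mm. x axis along the bar to the end with the white dot. Below it, 28 to 38 mm above the bench, a steel disc of 18 mm radius is centred 8 mm off the axis towards the dot: the lobe.
- cam (a joint): Knob angle, rad, growing clockwise from above, -0.1 to 2.4; at 0 the dot points 150 degrees counter-clockwise of the nest's +y. Starts at 0 to 0.35, clear of the strip; bears on its edge at about 0.95 to 1.4. Friction up to 0.12 N m, stays where left; bearing adds about 0.018 to 0.025 N m per N on the strip (the lobe drags it to the end stop), and 0.03 rad more adds some 20 N.
- flat_file: Bystander, to be left alone: flat file, 310 mm long with wooden handle, loose on the bench. Origin at the centre of its underside.
- done_stack: Bystander, to be left alone: stack of finished strips, 120 x 47 x 24 mm, loose on the bench. Origin at the centre of its underside.
- tape_measure: Bystander, to be left alone: yellow tape measure, 36 x 68 x 62 mm, loose on the bench. Origin at the centre of its underside.

How it is judged (in metres and radians):
On the way, in this order (a step that is already met when the one before it is completed fails the run):
1. the strip lies flat in the nest, hole end out, home against the end stop and the side rail (within 2 mm), while the eccentric does not yet touch it (x of work_strip in the frame of nest_seat between -0.002 and 0.002 m and y of work_strip in the frame of nest_seat between -0.002 and 0.002 m and z of work_strip in the frame of nest_seat between -0.002 and 0.002 m and angle between the x axis of work_strip and the x axis of filing_nest, either way round below 0.035 rad and x of strip_hole in the frame of nest_seat below -0.03 m and contact force between cam and work_strip below 0.5 N), for 0.2 s.
2. the lobe bears on the strip with 8 to 30 N, the strip still home (x of work_strip in the frame of nest_seat between -0.002 and 0.002 m and y of work_strip in the frame of nest_seat between -0.002 and 0.002 m and z of work_strip in the frame of nest_seat between -0.002 and 0.002 m and angle between the x axis of work_strip and the x axis of filing_nest, either way round below 0.035 rad and x of strip_hole in the frame of nest_seat below -0.03 m and contact force between cam and work_strip between 8 and 30 N), for 0.3 s.
At the end, for the whole second after the job is handed in: The strip lies flat on the rest block, hole end out over the front, within 2 mm of fully home against the end stop and the side rail and parallel to the rail within 2 degrees; the eccentric's rim presses its edge with 8 to 30 N; knob and strip are at rest, nothing is held (all of step 2 and linear speed of work_strip below 0.02 m/s and velocity of joint cam below 0.05 rad/s); the robot touches nothing.
It fails at once if the lobe pressed on the strip with more than 45 N (contact force between cam and work_strip above 45 N).
It fails at once if the flat file was moved more than 10 mm (distance of flat_file from where it was at the start of the episode above 0.01 m).
It fails at once if the done stack was moved more than 10 mm (distance of done_stack from where it was at the start of the episode above 0.01 m).
It fails at once if the tape measure was moved more than 10 mm (distance of tape_measure from where it was at the start of the episode above 0.01 m).
It also fails if it takes over 67 s, if anything falls off the work surface, if the arm or the gripper's body presses on something with over 40 N, if the wrist force passes 120 N, or if a joint passes its speed limit or range.

## Robot

A 7-joint arm with a two-finger parallel gripper is mounted at the origin on a cart in front of the work surface, level with it; the furniture and walls round the work are solid. World frame = base frame: x ahead of the robot, y to its left, z up, the work surface at z = 0. Lengths are in mm, angles in rad, forces in N, time in s.
With the tool pointing down it reaches from about 425 to 1025 mm from the base axis. Payload 9.4 kg.
Tool frame: the origin (TCP) lies midway between the tips of the shut fingers; the grasp point (between the pads) lies 19 mm behind it; z points along the fingers, y is the line along which they close (so a half turn about z gives the same grasp; the last joint's range is limited). The gripper opens to 85 mm and grips with 20 to 120 N. Pads are 22 mm wide; open, the fingers measure 114 mm over their backs; the gripper's body (76 mm by 85 mm) begins 54 mm behind the grasp point. The pads swing forward as they close: fully open they stand 13 mm farther back than shut.
Start: joints at [1.239, 0.599, -0.003, 1.599, 0.002, 0.943, -0.08], TCP at [182.728, -701.594, 231.275] pointing down, gripper open.
Joint ranges: [-2.57, 2.57], [-0.35, 1.97], [-1.29, 1.29], [0.11, 2.56], [-1.05, 4.19], [0.11, 1.86], [-2.63, 2.63]. Speed limits (rad/s): [2.22, 2.22, 3.01, 3.01, 3.14, 3.14, 3.14].

## Interface

Orientations are given as a unit quaternion [w, x, y, z].
In Python, from rig import sensors, get_image, camera_info, job, regions_of, pinpoint gives the robot as it stands. The module is installed in compiled form; this text tells all that it offers.
- The arm moves only by the tool send_rows, never from a script. Its arguments are lists of equal length, an entry for each row: "gripper": the opening, from 0 (shut) to 1 (fully open); "dp": the shift along the tool's x, y, z in m, a list of three; "turn": the turn, a rotation vector about the tool's x, y, z in degrees, a list of three. In form: {"gripper": [gripper, ...], "dp": [[dx, dy, dz], ...], "turn": [[wx, wy, wz], ...]}. A call has 1 to 8 rows; each row is the pose to reach, as a shift and turn from the pose commanded when the call began, along the tool's axes at that moment; what a row does not reach only later rows make up. A row lasts 1/10 s, in which the tool goes at most 50 mm and 8.59 degrees, less where a joint would pass 70% of its speed; a pose out of reach is approached as far as the arm can. A call with a gripper value outside its range is refused whole. The fingers move at their own pace and stop on an object; "grip_force" is the grip in N (left out, the last holds). Time passes only in rows, so rows that repeat a pose let the fingers close. It gives the time, the measured TCP pose, the force, the opening and the grip force at its end, in the units of the state.
- sensors.get_obs(): the state, without advancing time (a new reading comes with each control period).
- get_image(name): name is "scene" or "top" or "wrist"; returns the picture (400x640x3 uint8, red, green, blue); there is no depth.
- camera_info(name): a dict with "intrinsics" (3x3 intrinsics, pixels), "xyz" and "orientation" of the camera in the world. Camera axes: x right, y up, looking along -z (the intrinsics and any distortion apply to the point x, -y, -z); pixel columns grow to the right and rows downward; lengths in mm; the calibration is good to about 2 mm. A picture is of the moment at which its call begins: read the wrist's pose just before it. camera_info takes no time and is no camera call; for the wrist camera it gives the pose at the moment of the call.
- job.hand_in(): hands the job in; it is judged then, once.
Trained networks look in the newest picture that a camera, given by its name, has taken for a name from the list of things; names that differ only in an ending like _2 or _b are one class to them, and where a whole thing is asked for, a point or a joint stands for the part that bears it (a point fixed in the world has none). Each returns a list of dicts, best first, with "score" (0 to 1); they miss things now and then, are a little off and sometimes report something else, mostly with a low value. They report only what shows in the picture. A call takes as long as a camera call.
- regions_of(camera, name): "region" (400x640 bool, what is visible of it) and "box" ([left, top, right, bottom] in pixels, round what is visible of it).
- pinpoint(camera, name): "position" ([column, row] in pixels: a listed point, or the origin of a listed thing).
The state is a dict: "t": time; "joint_positions": joint angles; "qvel": joint speeds; "effort": joint torques, N m; "ee_pos": TCP position; "eef_rot": TCP orientation; "ft_force": force on the tool from outside, world axes, zero at the start; "torque": the same for the moment, N m; "width": finger opening in mm; "grasp_force": force on a finger pad.
Only numpy, scipy, OpenCV 4.12 (cv2) and the standard library are available. Lean on these libraries where they do the work, as an engineer would, in place of code of your own. Each camera call takes 0.05 s, during which the arm holds its last target. There are 200 camera calls.

## Working session

There is one attempt and no reset: what is moved stays moved. The work goes in short steps, Python scripts to look and compute and a tool call to move; the robot and the scene stay as the last step left them, time stands still between calls to the robot, and variables do not carry over. Pictures are saved under pics/ and viewed, at most 10 in all, crops included, and the job is handed in when it is done.

Besides the shell and the picture viewer there is one more tool, called after "Emit:" by a JSON object that holds its "fn" and its "kwargs". send_rows: Moves the arm, as the interface text tells. Its arguments: {"type":"object","properties":{"gripper":{"type":"array","items":{"type":"number"}},"dp":{"type":"array","items":{"type":"array","items":{"type":"number"}}},"turn":{"type":"array","items":{"type":"array","items":{"type":"number"}}},"grip_force":{"type":"number"}},"required":["gripper","dp","turn"]}

```bash
mkdir -p pics
cat > h.py <<'E'
import numpy as np, cv2
from scipy.spatial.transform import Rotation as R
from rig import sensors, get_image, camera_info, job, regions_of, pinpoint
def rot(q): return R.from_quat([q[1],q[2],q[3],q[0]]).as_matrix()
def ray(cam,px,info=None):
    i=info or camera_info(cam); K=np.array(i["intrinsics"])
    d=np.linalg.inv(K)@np.array([px[0],px[1],1.]); d=np.array([d[0],-d[1],-d[2]])
    return np.array(i["xyz"],float), rot(i["orientation"])@d
def at(cam,px,z,info=None):
    o,d=ray(cam,px,info); return o+d*(z-o[2])/d[2]
def proj(cam,P,info=None):
    i=info or camera_info(cam); p=rot(i["orientation"]).T@(np.array(P,float)-np.array(i["xyz"]))
    u=np.array(i["intrinsics"])@np.array([p[0],-p[1],-p[2]]); return u[:2]/u[2]
def save(cam,name):
    im=get_image(cam); cv2.imwrite(f"pics/{name}.png",im[:,:,::-1]); return im
E
python3 - <<'E'
from h import *
np.set_printoptions(precision=1,suppress=True)
o=sensors.get_obs(); print(o["ee_pos"],o["eef_rot"],o["t"])
for c in ["scene","top","wrist"]:
    im=save(c,c+"0"); i=camera_info(c); print(c,i)
    if c=="scene":continue
    for n,z in [("work_strip",0),("strip_hole",3),("filing_nest",0),("nest_seat",30),("clamp_block",12),("knob_grip",65),("flat_file",0),("done_stack",0),("tape_measure",0)]:
        r=pinpoint(c,n)
        print(n,[(round(a["score"],2),np.round(a["position"]),at(c,a["position"],z)[:2]) for a in r[:3]])
a=cv2.imread("pics/scene0.png");b=cv2.imread("pics/top0.png")
E
```

```text
[ 182.6 -701.1  230.4] [-0.   1.   0.1 -0. ] 0.0
scene {'intrinsics': array([[421.4,   0. , 320.4],
       [  0. , 421.4, 198.6],
       [  0. ,   0. ,   1. ]]), 'xyz': array([1182. ,  -31.6, 1021.2]), 'orientation': array([0.7, 0.2, 0.2, 0.7])}
top {'intrinsics': array([[467.4,   0. , 316.7],
       [  0. , 467.4, 204.3],
       [  0. ,   0. ,   1. ]]), 'xyz': array([ 275.5,  -83.7, 1220.1]), 'orientation': array([ 0.7,  0.1, -0.1, -0.7])}
work_strip [(0.57, array([410., 208.]), array([ 478.7, -355.5])), (0.33, array([319., 173.]), array([ 572.2, -113.4]))]
strip_hole [(0.69, array([412., 227.]), array([ 428.1, -357.8]))]
filing_nest [(0.96, array([327., 157.]), array([ 616.2, -135.2]))]
nest_seat [(0.86, array([324., 172.]), array([ 567.7, -124.2]))]
clamp_block [(0.66, array([232., 154.]), array([620. , 120.4])), (0.61, array([331., 162.]), array([ 599.9, -143.7]))]
knob_grip [(0.55, array([339., 158.]), array([ 596.4, -161.8]))]
flat_file [(0.89, array([231., 154.]), array([624.8, 124.9]))]
done_stack [(0.75, array([196., 195.]), array([510.6, 213.9])), (0.19, array([231., 155.]), array([619.8, 124.7]))]
tape_measure [(0.69, array([435., 270.]), array([ 316.2, -415.8]))]
wrist {'intrinsics': array([[276.7,   0. , 318.9],
       [  0. , 276.7, 200.1],
       [  0. ,   0. ,   1. ]]), 'xyz': array([ 253.5, -682.9,  374.1]), 'orientation': array([ 0.8, -0.1,  0.1, -0.6])}
work_strip []
strip_hole []
filing_nest []
nest_seat []
clamp_block []
knob_grip []
flat_file []
done_stack []
tape_measure []
```

View pics/top0.png

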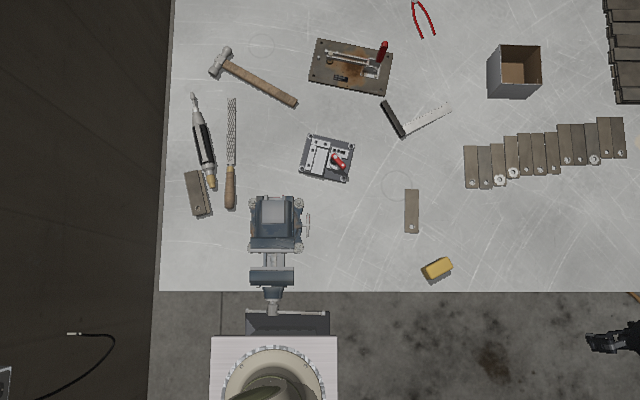

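View pics/scene0.png

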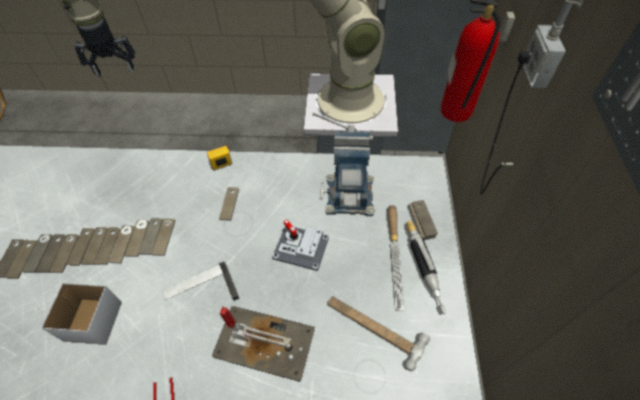

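The top view shows the strip at (410,208) px with its hole end down (−x). The nest is at (327,157) with the red knob at (338,160), and the vice in front of it is an obstacle. The scene view agrees. I'll move near the strip and look with the wrist camera.

```bash
cat >> h.py <<'E'
def mv(P,yaw_deg):
    """target TCP pos mm, tool x at world yaw, pointing down -> dp (m), turn deg"""
    o=sensors.get_obs(); M=rot(o["eef_rot"]); y=np.radians(yaw_deg)
    T=np.array([[np.cos(y),np.sin(y),0],[np.sin(y),-np.cos(y),0],[0,0,-1]])
    dp=M.T@(np.array(P,float)-o["ee_pos"])/1000; t=np.degrees(R.from_matrix(M.T@T).as_rotvec())
    print("ee",np.round(o["ee_pos"],1),"t",o["t"],"yaw",np.degrees(np.arctan2(M[1,0],M[0,0])).round(2),"dp",np.round(dp,4),"turn",np.round(t,2),"|",np.round(np.linalg.norm(dp)*1000),flush=True)
E
python3 - <<'E'
from h import *
mv([470,-330,230],0)
for c in ["wrist"]:
  i=camera_info(c); o=sensors.get_obs(); print(rot(o["eef_rot"]).T@(np.array(i["xyz"])-o["ee_pos"]), rot(o["eef_rot"]).T@rot(i["orientation"]))
E
```

```text
ee [ 182.8 -701.6  231.3] t 1.05 yaw 14.6 dp [ 0.3716 -0.2872  0.0013] turn [-0.   0.  14.6] | 470.0
[  73.17211557   -0.25401025 -142.82818848] [[ 1.97323382e-04  9.56275981e-01  2.92465739e-01]
 [ 9.99999780e-01 -3.73828621e-04  5.47619675e-04]
 [ 6.33007606e-04  2.92465566e-01 -9.56275845e-01]]
```

Emit:
{"fn": "send_rows", "kwargs": {"gripper": [1,1,1,1,1,1,1,1], "dp": [[0.04,-0.03,0],[0.08,-0.06,0],[0.12,-0.09,0],[0.16,-0.12,0],[0.2,-0.15,0],[0.24,-0.18,0],[0.28,-0.21,0],[0.315,-0.24,0]], "turn": [[0,0,2],[0,0,4],[0,0,6],[0,0,8],[0,0,10],[0,0,12],[0,0,13],[0,0,14.6]]}}

```text
t: 1.85
ee_pos: [428.8, -388.0, 231.5]
eef_rot: [0.0, 1.0, -0.0, 0.0]
ft_force: [0.9, -1.2, -0.1]
width: 85.0
grasp_force: 0.0
```

Run:
```python
from h import *
np.set_printoptions(precision=1,suppress=True)
mv([470,-330,230],0)
i=camera_info("wrist"); save("wrist","w1")
for n,z in [("work_strip",0),("strip_hole",3),("filing_nest",0),("nest_seat",30),("clamp_block",12),("knob_grip",65),("tape_measure",0)]:
    r=pinpoint("wrist",n)
    print(n,[(round(a["score"],2),np.round(a["position"]),at("wrist",a["position"],z,i)[:2]) for a in r[:3]])
r=regions_of("wrist","work_strip")
for a in r[:2]:
    m=a["region"].astype(np.uint8); c=cv2.findContours(m,0,2)[0]; c=max(c,key=cv2.contourArea)
    P=np.array([at("wrist",p[0],6,i)[:2] for p in c],np.float32)
    (cx,cy),(w,h),an=cv2.minAreaRect(P); print(a["score"],cx,cy,w,h,an)
```

```text
ee [ 428.8 -388.   231.5] t 1.85 yaw -0.0 dp [ 0.  -0.1  0. ] turn [ 0.  -0.1 -0. ] | 71.0
work_strip [(0.83, array([292., 136.]), array([ 475.6, -352.5]))]
strip_hole [(0.83, array([294., 169.]), array([ 432.2, -354.1]))]
filing_nest []
nest_seat [(0.96, array([68., 48.]), array([ 573.5, -107.9])), (0.26, array([290., 141.]), array([ 472.1, -352.3]))]
clamp_block [(0.97, array([112.,  30.]), array([ 595.8, -148.9]))]
knob_grip [(0.8, array([79., 17.]), array([ 593.3, -154.5]))]
tape_measure [(0.91, array([335., 243.]), array([ 321.6, -411.8]))]
0.97 469.89630126953125 -358.12127685546875 36.82679748535156 118.00167846679688 87.78504180908203
0.31 602.0630493164062 -122.90316772460938 148.11041259765625 87.41161346435547 76.69639587402344
```

View pics/w1.png

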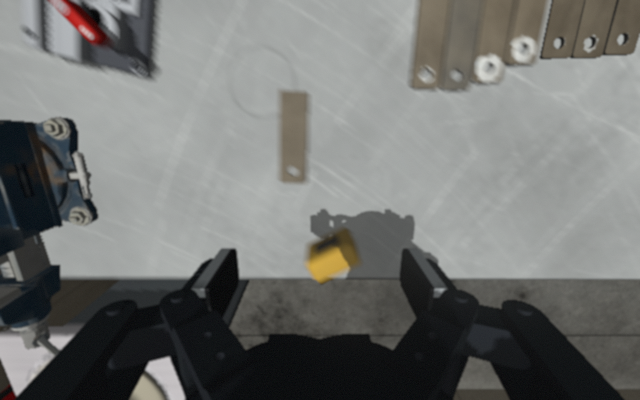

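The wrist view shows the strip at (293,137) px with the hole at (293,171), fitting as a 36.8×118 mm rectangle. The knob and nest are top left. Next I go low over the hole end.

Emit:
{"fn": "send_rows", "kwargs": {"gripper": [1,1,1,1,1,1], "dp": [[0.004,-0.016,0.04],[0.008,-0.031,0.08],[0.008,-0.031,0.12],[0.008,-0.031,0.16],[0.008,-0.031,0.17],[0.008,-0.031,0.17]], "turn": [[0,0,1],[0,0,2.2],[0,0,2.2],[0,0,2.2],[0,0,2.2],[0,0,2.2]]}}

```text
t: 2.9
ee_pos: [433.9, -359.3, 60.1]
eef_rot: [-0.001, 1.0, -0.02, -0.001]
ft_force: [-0.6, -0.5, 1.1]
width: 85.4
grasp_force: 0.0
```

```bash
cat >> h.py <<'E'
def rect(cam,n,z,k=1):
    i=camera_info(cam); 
    for a in regions_of(cam,n)[:k]:
        c=max(cv2.findContours(a["region"].astype(np.uint8),0,2)[0],key=cv2.contourArea)
        P=np.array([at(cam,p[0],z,i)[:2] for p in c],np.float32)
        print(n,round(a["score"],2),a["box"],"rect",cv2.minAreaRect(P))
E
python3 - <<'E'
from h import *
np.set_printoptions(precision=1,suppress=True)
mv([437,-357,3],-2.2)
i=camera_info("wrist"); save("wrist","w2")
for n,z in [("work_strip",0),("strip_hole",3)]:
    r=pinpoint("wrist",n)
    print(n,[(round(a["score"],2),np.round(a["position"]),at("wrist",a["position"],z,i)[:2]) for a in r[:3]])
rect("wrist","work_strip",6)
E
```

```text
ee [ 433.9 -359.3   60.1] t 2.9 yaw -2.28 dp [ 0.  -0.   0.1] turn [-0.1  0.2 -0.1] | 57.0
work_strip [(0.72, array([313., 164.]), array([ 472.6, -356.2]))]
strip_hole [(0.58, array([311., 214.]), array([ 434.8, -353.2]))]
work_strip 0.73 [285.4, 79.4, 342.3, 243.0] rect ((471.27117919921875, -358.23846435546875), (36.734230041503906, 119.51746368408203), 87.59049224853516)
```

View pics/w2.png

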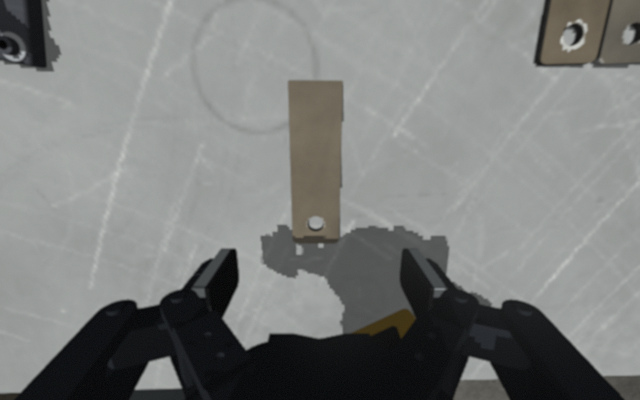

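Emit:
{"fn": "send_rows", "kwargs": {"gripper": [0.6,0.6,0.6,0.6,0.6], "dp": [[0.004,-0.002,0.02],[0.004,-0.002,0.04],[0.004,-0.002,0.052],[0.004,-0.002,0.056],[0.004,-0.002,0.058]], "turn": [[0,0,0],[0,0,0],[0,0,0],[0,0,0],[0,0,0]], "grip_force": 60}}

```text
t: 3.6
ee_pos: [439.2, -357.4, 3.7]
eef_rot: [0.0, 1.0, -0.019, 0.0]
ft_force: [0.1, -0.0, -0.5]
width: 50.9
grasp_force: 0.0
```

Emit:
{"fn": "send_rows", "kwargs": {"gripper": [0.6,0.6,0.6,0.6], "dp": [[0,0,0.001],[0,0,0.002],[0,0,0.003],[0,0,0.003]], "turn": [[0,0,0],[0,0,0],[0,0,0],[0,0,0]]}}

```text
t: 4.0
ee_pos: [439.2, -357.2, 0.4]
eef_rot: [0.0, 1.0, -0.019, 0.0]
ft_force: [0.4, -0.3, 1.0]
width: 51.5
grasp_force: 0.0
```

Emit:
{"fn": "send_rows", "kwargs": {"gripper": [0.6,0.6,0.6], "dp": [[0,0,0.001],[0,0,0.002],[0,0,0.0025]], "turn": [[0,0,0],[0,0,0],[0,0,0]]}}

```text
t: 4.3
ee_pos: [439.1, -357.1, -2.3]
eef_rot: [-0.0, 1.0, -0.019, -0.0]
ft_force: [0.1, 0.1, -0.1]
width: 51.1
grasp_force: 0.0
```

Emit:
{"fn": "send_rows", "kwargs": {"gripper": [0.6,0.6,0.6], "dp": [[0,0,0.001],[0,0,0.002],[0,0,0.002]], "turn": [[0,0,0],[0,0,0],[0,0,0]]}}

```text
t: 4.6
ee_pos: [439.2, -357.1, -3.2]
eef_rot: [0.0, 1.0, -0.019, 0.0]
ft_force: [-2.1, 2.2, 16.1]
width: 51.4
grasp_force: 7.8
```

Emit:
{"fn": "send_rows", "kwargs": {"gripper": [0.6,0.55,0.2,0.2,0.2,0.2,0.2,0.2], "dp": [[0,0,-0.003],[0,0,-0.003],[0,0,-0.003],[0,0,-0.003],[0,0,-0.003],[0,0,-0.003],[0,0,-0.003],[0,0,-0.003]], "turn": [[0,0,0],[0,0,0],[0,0,0],[0,0,0],[0,0,0],[0,0,0],[0,0,0],[0,0,0]]}}

```text
t: 5.4
ee_pos: [439.4, -357.4, -0.6]
eef_rot: [0.0, 1.0, -0.019, 0.0]
ft_force: [-2.4, 1.3, 11.8]
width: 34.4
grasp_force: 63.4
```

Emit:
{"fn": "send_rows", "kwargs": {"gripper": [0.2,0.2,0.2,0.2,0.2,0.2,0.2,0.2], "dp": [[0,0,-0.03],[0,0,-0.07],[0,-0.03,-0.11],[0.01,-0.07,-0.13],[0.02,-0.11,-0.14],[0.04,-0.15,-0.14],[0.055,-0.18,-0.14],[0.064,-0.19,-0.14]], "turn": [[0,0,0],[0,0,0],[0,0,2],[0,0,4],[0,0,6],[0,0,8],[0,0,10],[0,0,11]]}}

```text
t: 6.2
ee_pos: [511.6, -165.4, 138.4]
eef_rot: [-0.001, 0.994, -0.113, -0.0]
ft_force: [-0.6, -0.7, -1.7]
width: 34.2
grasp_force: 60.8
```

Run:
```python
from h import *
np.set_printoptions(precision=1,suppress=True)
mv([510,-170,140],-13.3); o=sensors.get_obs(); print(o["width"],o["grasp_force"],o["ft_force"])
i=camera_info("wrist"); save("wrist","w3")
for n,z in [("work_strip",140),("strip_hole",140),("filing_nest",0),("nest_seat",30),("clamp_block",12),("knob_grip",65)]:
    r=pinpoint("wrist",n)
    print(n,[(round(a["score"],2),np.round(a["position"]),at("wrist",a["position"],z,i)[:2]) for a in r[:3]])
rect("wrist","work_strip",142); rect("wrist","filing_nest",12)
```

```text
ee [ 511.6 -165.4  138.4] t 6.2 yaw -12.98 dp [-0.  0. -0.] turn [-0.1  0.   0.3] | 5.0
34.18370857074853 60.77758312225342 [-0.6 -0.7 -1.7]
work_strip [(0.81, array([317., 197.]), array([ 542.9, -171.9]))]
strip_hole [(0.69, array([316., 268.]), array([ 501.2, -161.5]))]
filing_nest [(0.65, array([263.,  98.]), array([ 610.5, -133.7]))]
nest_seat [(0.77, array([241., 144.]), array([ 574.7, -108.6]))]
clamp_block [(0.93, array([282., 110.]), array([ 595.4, -149.9]))]
knob_grip [(0.75, array([278., 106.]), array([ 596. , -154.2]))]
work_strip 0.79 [277.0, 75.9, 361.8, 300.9] rect ((538.427978515625, -177.77308654785156), (37.69191360473633, 121.01793670654297), 76.9605484008789)
filing_nest 0.95 [182.2, 29.7, 331.3, 158.1] rect ((608.8970336914062, -137.7658233642578), (130.85935974121094, 112.066162109375), 76.15617370605469)
```

View pics/w3.png

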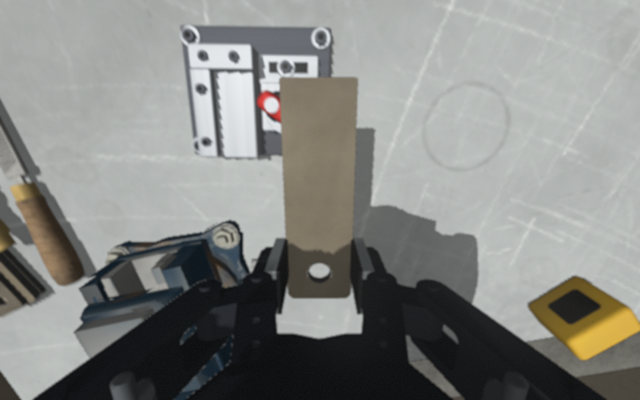

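Run:
```python
from h import *
np.set_printoptions(precision=2,suppress=True)
i=camera_info("wrist"); get_image("wrist")
for n,z in [("work_strip",142),("filing_nest",12)]:
    a=regions_of("wrist",n)[0]; j=camera_info("wrist"); print(np.array(i["xyz"])-j["xyz"])
    m=a["region"]; v,u=np.nonzero(m); print(n,u.min(),u.max(),v.min(),v.max(),m.sum())
    c=max(cv2.findContours(m.astype(np.uint8),0,2)[0],key=cv2.contourArea)
    P=np.array([at("wrist",p[0],z,i)[:2] for p in c],np.float32); r=cv2.minAreaRect(P)
    print(r[0],r[1],r[2]); b=cv2.boxPoints(r)
    for q in list(b)+[r[0]]: print(q,proj("wrist",[*q,z],i))
o=sensors.get_obs();print("tcp",o["ee_pos"],proj("wrist",[o["ee_pos"][0],o["ee_pos"][1],140],i))
```

```text
[-0.26 -0.38 -0.08]
work_strip 279 357 78 298 15223
(538.8024291992188, -177.6741180419922) (37.197696685791016, 119.85645294189453) 76.705810546875
[ 476.2  -181.99] [349.84 298.  ]
[ 592.85 -209.56] [358.31  78.  ]
[ 601.4  -173.35] [278.22  77.99]
[ 484.76 -145.79] [286.93 298.  ]
(538.8024291992188, -177.6741180419922) [318.33 201.22]Traceback (most recent call last):
  File "<stdin>", line 5, in <module>
IndexError: list index out of range
```

```bash
cat > look.py <<'E'
from h import *
np.set_printoptions(precision=2,suppress=True)
def look(name,zs=36):
    for k in range(3):
        o=sensors.get_obs(); i=camera_info("wrist"); save("wrist",name); print("tcp",o["ee_pos"])
        for n,z in [("work_strip",zs),("filing_nest",12)]:
            r=regions_of("wrist",n)
            if not r: continue
            c=max(cv2.findContours(r[0]["region"].astype(np.uint8),0,2)[0],key=cv2.contourArea)
            print(n,r[0]["score"],*cv2.minAreaRect(np.array([at("wrist",p[0],z,i)[:2] for p in c],np.float32)))
        for n,z in [("nest_seat",30),("clamp_block",12),("knob_grip",65)]:
            print(n,[(round(a["score"],2),np.round(a["position"]),at("wrist",a["position"],z,i)[:2]) for a in pinpoint("wrist",n)[:1]])
if __name__=="__main__":
    import sys; look(sys.argv[1],float(sys.argv[2]))
E
python3 look.py w4 142
```

```text
tcp [ 510.07 -170.27  138.77]
work_strip 0.84 (539.2014770507812, -177.08236694335938) (36.99540328979492, 119.97203063964844) 76.86141204833984
filing_nest 0.72 (611.2325439453125, -131.913818359375) (131.18939208984375, 113.16131591796875) 76.22112274169922
nest_seat [(0.73, array([232., 146.]), array([ 573.99, -105.82]))]
clamp_block [(0.73, array([274., 110.]), array([ 595.32, -148.35]))]
knob_grip [(0.62, array([269., 107.]), array([ 595.87, -152.42]))]
tcp [ 510.38 -169.71  138.76]
work_strip 0.92 (539.7350463867188, -176.4164581298828) (37.77301788330078, 120.33900451660156) 76.8463134765625
filing_nest 0.69 (610.7314453125, -131.33746337890625) (129.56295776367188, 112.63599395751953) 75.79457092285156
nest_seat [(0.95, array([234., 145.]), array([ 574.34, -106.62]))]
clamp_block [(0.59, array([275., 111.]), array([ 595.15, -147.64]))]
knob_grip [(0.94, array([271., 108.]), array([ 595.17, -153.15]))]
tcp [ 510.39 -169.67  138.75]
work_strip 0.78 (539.485107421875, -176.59083557128906) (37.40393829345703, 119.95787811279297) 76.95370483398438
filing_nest 0.64 (594.501220703125, -139.01043701171875) (26.072263717651367, 37.717063903808594) 78.33057403564453
nest_seat [(0.93, array([235., 144.]), array([ 575.21, -107.89]))]
clamp_block [(0.94, array([272., 110.]), array([ 596.5 , -145.37]))]
knob_grip [(0.64, array([269., 107.]), array([ 595.86, -152.06]))]
```

Run:
```python
from h import *
np.set_printoptions(precision=1,suppress=True)
mv([536,-101,70],-14)
for z in (0,50,100,150): print(z,[at("top",p,z)[:2] for p in [(300,199),(310,222),(248,200)]],at("wrist",(232,235),z)[:2])
```

```text
ee [ 510.4 -169.7  138.8] t 7.7 yaw -13.2 dp [ 0.  -0.1  0.1] turn [0.  0.  0.8] | 101.0
0 [array([501.4, -62.5]), array([440. , -89.3]), array([497.9,  75. ])] [480.3 -64.1]
50 [array([492.1, -63.4]), array([433.2, -89.1]), array([488.8,  68.5])] [498.3 -85.9]
100 [array([482.8, -64.2]), array([426.5, -88.9]), array([479.7,  62. ])] [ 516.3 -107.6]
150 [array([473.6, -65.1]), array([419.7, -88.6]), array([470.5,  55.5])] [ 534.3 -129.4]
```

View pics/w4.png

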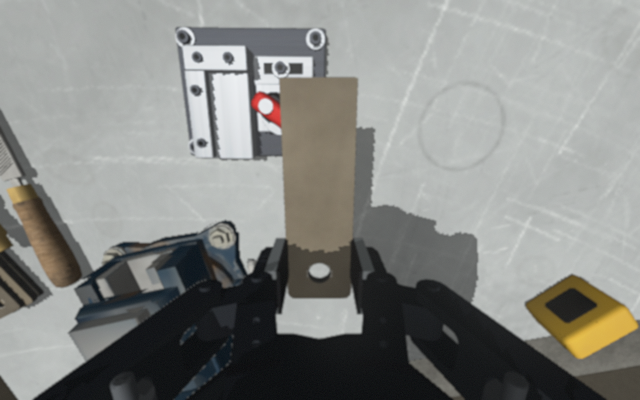

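The wrist view shows the strip held straight (282–358 px columns) and the nest clear at (182–328, 27–158). The vice's base corner is at (215,235), away from the approach. I move above the nest.

Emit:
{"fn": "send_rows", "kwargs": {"gripper": [0.2,0.2,0.2,0.2,0.2,0.2,0.2,0.2], "dp": [[0.003,-0.02,0],[0.006,-0.045,0.01],[0.009,-0.065,0.03],[0.009,-0.073,0.05],[0.009,-0.073,0.07],[0.009,-0.073,0.079],[0.009,-0.073,0.079],[0.009,-0.073,0.079]], "turn": [[0,0,0.2],[0,0,0.4],[0,0,0.8],[0,0,0.8],[0,0,0.8],[0,0,0.8],[0,0,0.8],[0,0,0.8]]}}

```text
t: 8.5
ee_pos: [535.9, -101.2, 60.2]
eef_rot: [0.0, 0.993, -0.122, 0.0]
ft_force: [0.4, 0.2, -1.6]
width: 33.7
grasp_force: 60.8
```

Emit:
{"fn": "send_rows", "kwargs": {"gripper": [0.2,0.2,0.2,0.2], "dp": [[0,0,0],[0,0,0],[0,0,0],[0,0,0]], "turn": [[0,0,0],[0,0,0],[0,0,0],[0,0,0]]}}

```text
t: 8.9
ee_pos: [536.0, -100.8, 60.1]
eef_rot: [-0.0, 0.993, -0.122, 0.0]
ft_force: [-0.4, 0.4, -1.3]
width: 34.0
grasp_force: 60.8
```

```bash
sed -i 's/range(3)/range(2)/' look.py; python3 look.py w5 66; python3 -c "
from h import *
mv([536,-101,29.4],-14)"
```

```text
tcp [ 535.96 -100.76   60.15]
work_strip 0.87 (565.4951782226562, -108.08328247070312) (36.809879302978516, 118.47067260742188) 76.3533935546875
filing_nest 0.94 (609.1834106445312, -131.28659057617188) (129.83447265625, 115.0850601196289) 76.00743103027344
nest_seat []
clamp_block [(0.78, array([368., 121.]), array([ 595.48, -149.51]))]
knob_grip [(0.71, array([390., 116.]), array([ 598.49, -151.43]))]
tcp [ 535.8  -100.65   59.76]
work_strip 0.67 (565.9225463867188, -108.12094116210938) (36.19164276123047, 117.74437713623047) 76.13257598876953
filing_nest 0.68 (609.1611328125, -131.27325439453125) (130.24270629882812, 116.38691711425781) 76.25806427001953
nest_seat [(0.49, array([391., 120.]), array([ 593.55, -159.76]))]
clamp_block [(0.79, array([368., 120.]), array([ 596.38, -149.78]))]
knob_grip [(0.75, array([391., 122.]), array([ 595.73, -151.34]))]
ee [ 535.8 -100.7   59.7] t 9.5 yaw -14.0 dp [0.0003 0.0003 0.0303] turn [ 0.    0.01 -0.  ] | 30.0
```

View pics/w5.png

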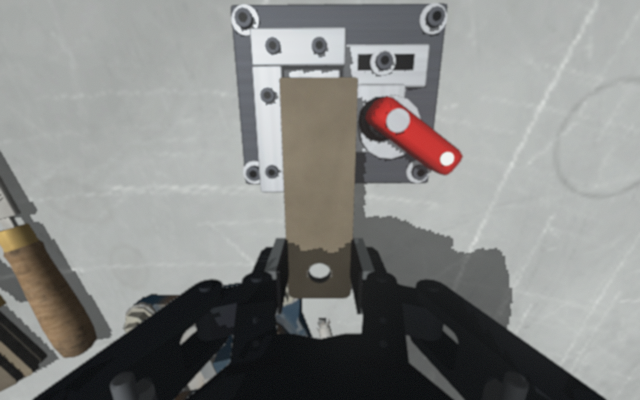

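Emit:
{"fn": "send_rows", "kwargs": {"gripper": [0.2,0.2,0.2,0.2,0.2,0.2], "dp": [[0,0,0.008],[0,0,0.016],[0,0,0.022],[0,0,0.026],[0,0,0.028],[0,0,0.0285]], "turn": [[0,0,0],[0,0,0],[0,0,0],[0,0,0],[0,0,0],[0,0,0]]}}

```text
t: 10.1
ee_pos: [535.7, -100.7, 30.9]
eef_rot: [0.0, 0.993, -0.122, -0.0]
ft_force: [-1.0, -0.0, -2.7]
width: 34.0
grasp_force: 60.8
```

Emit:
{"fn": "send_rows", "kwargs": {"gripper": [0.2,0.2,0.2], "dp": [[0,0,0.001],[0,0,0.0015],[0,0,0.0015]], "turn": [[0,0,0],[0,0,0],[0,0,0]]}}

```text
t: 10.4
ee_pos: [535.9, -100.7, 29.9]
eef_rot: [0.0, 0.993, -0.122, 0.0]
ft_force: [0.6, 0.5, -2.0]
width: 33.9
grasp_force: 60.8
```

Emit:
{"fn": "send_rows", "kwargs": {"gripper": [0.2,0.2,0.2], "dp": [[0,0,0.0005],[0,0,0.001],[0,0,0.001]], "turn": [[0,0,0],[0,0,0],[0,0,0]]}}

```text
t: 10.7
ee_pos: [535.9, -100.7, 29.0]
eef_rot: [-0.0, 0.993, -0.122, 0.0]
ft_force: [-1.9, -0.1, 3.1]
width: 33.8
grasp_force: 61.3
```

Emit:
{"fn": "send_rows", "kwargs": {"gripper": [0.2,0.2,0.2], "dp": [[0,0,0.0005],[0,0,0.001],[0,0,0.001]], "turn": [[0,0,0],[0,0,0],[0,0,0]]}}

```text
t: 11.0
ee_pos: [535.8, -100.7, 28.3]
eef_rot: [-0.0, 0.993, -0.122, 0.0]
ft_force: [-3.0, -0.0, 9.4]
width: 33.9
grasp_force: 61.9
```

Emit:
{"fn": "send_rows", "kwargs": {"gripper": [0.2,0.2,0.2,0.2,0.2,0.2], "dp": [[0,0,-0.0007],[0.002,0,-0.0007],[0.004,0,-0.0007],[0.006,0,-0.0007],[0.007,0,-0.0007],[0.007,0,-0.0007]], "turn": [[0,0,0],[0,0,0],[0,0,0],[0,0,0],[0,0,0],[0,0,0]]}}

```text
t: 11.6
ee_pos: [541.0, -102.0, 28.7]
eef_rot: [-0.0, 0.993, -0.122, -0.001]
ft_force: [-6.2, 1.4, 10.1]
width: 34.2
grasp_force: 62.0
```

Emit:
{"fn": "send_rows", "kwargs": {"gripper": [0.2,0.2,0.2], "dp": [[0.001,0,0],[0.0015,0,0],[0.0015,0,0]], "turn": [[0,0,0],[0,0,0],[0,0,0]]}}

```text
t: 11.9
ee_pos: [542.2, -102.3, 28.7]
eef_rot: [-0.0, 0.993, -0.122, -0.002]
ft_force: [-7.0, 1.5, 9.6]
width: 34.2
grasp_force: 62.0
```

Emit:
{"fn": "send_rows", "kwargs": {"gripper": [0.2,0.2,0.2], "dp": [[0.001,0,-0.0003],[0.0015,0,-0.0003],[0.0015,0,-0.0003]], "turn": [[0,0,0],[0,0,0],[0,0,0]]}}

```text
t: 12.2
ee_pos: [544.1, -102.8, 29.0]
eef_rot: [-0.0, 0.993, -0.122, -0.001]
ft_force: [-5.0, 1.6, 7.9]
width: 34.1
grasp_force: 61.8
```

Emit:
{"fn": "send_rows", "kwargs": {"gripper": [0.2,0.2,0.2], "dp": [[0.001,0,0],[0.0015,0,0],[0.0015,0,0]], "turn": [[0,0,0],[0,0,0],[0,0,0]]}}

```text
t: 12.5
ee_pos: [544.5, -102.9, 28.9]
eef_rot: [-0.0, 0.993, -0.122, -0.002]
ft_force: [-7.7, 1.8, 10.9]
width: 34.0
grasp_force: 62.1
```

Emit:
{"fn": "send_rows", "kwargs": {"gripper": [0.2,0.2,0.2], "dp": [[0.001,0,-0.0002],[0.0015,0,-0.0002],[0.0015,0,-0.0002]], "turn": [[0,0,0],[0,0,0],[0,0,0]]}}

```text
t: 12.8
ee_pos: [544.6, -102.9, 28.9]
eef_rot: [-0.0, 0.993, -0.122, -0.004]
ft_force: [-9.4, 2.5, 11.7]
width: 33.8
grasp_force: 62.2
```

Emit:
{"fn": "send_rows", "kwargs": {"gripper": [0.2,0.2,0.2], "dp": [[0.001,0,0],[0.0015,0,0],[0.0015,0,0]], "turn": [[0,0,0],[0,0,0],[0,0,0]]}}

```text
t: 13.1
ee_pos: [544.6, -102.9, 28.9]
eef_rot: [-0.001, 0.993, -0.122, -0.005]
ft_force: [-14.4, 3.6, 14.8]
width: 33.7
grasp_force: 62.5
```

Emit:
{"fn": "send_rows", "kwargs": {"gripper": [0.2,0.2,0.2,0.2], "dp": [[-0.0015,0,-0.0003],[-0.0015,-0.001,-0.0003],[-0.0015,-0.002,-0.0003],[-0.0015,-0.002,-0.0003]], "turn": [[0,0,0],[0,0,0],[0,0,0],[0,0,0]]}}

```text
t: 13.5
ee_pos: [544.7, -102.5, 29.0]
eef_rot: [0.0, 0.992, -0.123, -0.004]
ft_force: [-10.3, -1.7, 7.9]
width: 34.2
grasp_force: 61.8
```

Emit:
{"fn": "send_rows", "kwargs": {"gripper": [0.2,0.2,0.2], "dp": [[0,-0.001,0],[0,-0.0015,0],[0,-0.0015,0]], "turn": [[0,0,0],[0,0,0],[0,0,0]]}}

```text
t: 13.8
ee_pos: [544.8, -102.0, 29.0]
eef_rot: [0.001, 0.992, -0.123, -0.004]
ft_force: [-11.1, -5.2, 7.9]
width: 34.1
grasp_force: 61.8
```

Emit:
{"fn": "send_rows", "kwargs": {"gripper": [0.2,0.2,0.2], "dp": [[0,-0.001,0],[0,-0.0015,0],[0,-0.0015,0]], "turn": [[0,0,0],[0,0,0],[0,0,0]]}}

```text
t: 14.1
ee_pos: [544.9, -101.3, 29.0]
eef_rot: [0.001, 0.992, -0.124, -0.004]
ft_force: [-12.3, -7.4, 8.1]
width: 33.5
grasp_force: 61.8
```

Emit:
{"fn": "send_rows", "kwargs": {"gripper": [0.2,0.2,0.2], "dp": [[-0.001,-0.001,0],[-0.001,-0.0015,-0.0001],[-0.001,-0.0015,-0.0001]], "turn": [[0,0,0],[0,0,0],[0,0,0]]}}

```text
t: 14.4
ee_pos: [544.9, -100.9, 29.0]
eef_rot: [0.002, 0.992, -0.125, -0.003]
ft_force: [-8.5, -11.6, 4.6]
width: 34.1
grasp_force: 61.4
```

Emit:
{"fn": "send_rows", "kwargs": {"gripper": [0.2,0.2,0.2], "dp": [[0,-0.001,0],[0,-0.0015,0],[0,-0.0015,0]], "turn": [[0,0,0],[0,0,0],[0,0,0]]}}

```text
t: 14.7
ee_pos: [545.0, -100.7, 29.1]
eef_rot: [0.002, 0.992, -0.125, -0.003]
ft_force: [-11.3, -15.2, 5.7]
width: 33.7
grasp_force: 61.5
```

Emit:
{"fn": "send_rows", "kwargs": {"gripper": [0.2,0.2,0.2], "dp": [[0,-0.001,0],[0,-0.0015,0],[0,-0.0015,0]], "turn": [[0,0,0],[0,0,0],[0,0,0]]}}

```text
t: 15.0
ee_pos: [545.0, -100.6, 29.1]
eef_rot: [0.003, 0.992, -0.126, -0.003]
ft_force: [-12.8, -19.4, 5.2]
width: 33.6
grasp_force: 61.5
```

Emit:
{"fn": "send_rows", "kwargs": {"gripper": [0.2,0.2,0.2,0.6,0.6,0.6,0.6,0.6], "dp": [[-0.0005,0.002,-0.0005],[-0.001,0.0045,-0.0007],[-0.001,0.0055,-0.0007],[-0.001,0.0055,-0.0007],[-0.001,0.0055,-0.0007],[-0.001,0.0055,-0.0007],[-0.001,0.0055,-0.0007],[-0.001,0.0055,-0.0007]], "turn": [[0,0,0],[0,0,0],[0,0,0],[0,0,0],[0,0,0],[0,0,0],[0,0,0],[0,0,0]]}}

```text
t: 15.8
ee_pos: [547.7, -99.2, 30.1]
eef_rot: [-0.0, 0.993, -0.122, 0.0]
ft_force: [0.3, 0.2, 0.2]
width: 51.3
grasp_force: 0.0
```

```bash
python3 look.py w6 36; python3 -c "
from h import *
mv([545,-100.7,29.4],-14)"
```

```text
tcp [547.69 -99.22  30.1 ]
work_strip 0.85 (574.9827270507812, -109.17103576660156) (36.6702995300293, 117.9804458618164) 76.08003997802734
filing_nest 0.72 (607.8195190429688, -130.87710571289062) (130.03810119628906, 118.56840515136719) 76.47113800048828
nest_seat []
clamp_block [(0.89, array([385., 141.]), array([ 596.2 , -150.33]))]
knob_grip [(0.58, array([419., 150.]), array([ 596.81, -151.59]))]
tcp [547.48 -99.45  30.07]
work_strip 0.79 (575.0464477539062, -108.75631713867188) (36.49049377441406, 116.86093139648438) 75.97320556640625
filing_nest 0.88 (607.7750854492188, -130.98358154296875) (130.6996612548828, 118.91693115234375) 76.50492095947266
nest_seat []
clamp_block [(0.17, array([321., 269.]), array([524.21, -95.64]))]
knob_grip [(0.81, array([421., 152.]), array([ 595.79, -152.43]))]
ee [547.4 -99.5  30.1] t 16.4 yaw -14.0 dp [-0.002   0.0018  0.0007] turn [ 0.  0. -0.] | 3.0
```

View pics/w6.png

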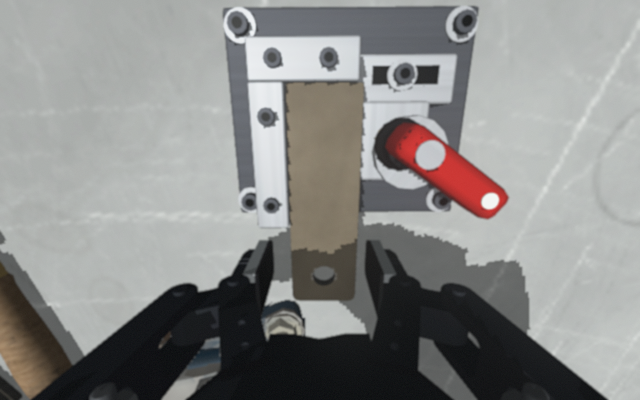

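The view shows the strip flush against the rail (left edge ≈287 px) and the stop (row ≈82), with the lobe clear of it. The knob cap is at (430,153) and its white dot at (490,201).

Run:
```python
from h import *
np.set_printoptions(precision=2,suppress=True)
a=at("wrist",(430,153),76); d=at("wrist",(490,201),76); e=d-a
print(a,d,np.linalg.norm(e),np.degrees(np.arctan2(e[1],e[0]))%360)
print(sensors.get_obs()["joint_positions"])
```

```text
[ 596.95 -151.95   76.  ] [ 574.18 -171.05   76.  ] 29.72225776378409 219.98755615667318
[ 0.01  0.71  0.1   2.13 -0.2   0.31 -1.54]
```

Emit:
{"fn": "send_rows", "kwargs": {"gripper": [0.65,0.65,0.65,0.65,0.65,0.65,0.65,0.65], "dp": [[0,0.001,-0.015],[0,0.001,-0.05],[0,0.001,-0.09],[0.0,0.02,-0.1],[0.0,0.03,-0.1],[0.0,0.04,-0.1],[0.0,0.04,-0.1],[0.0,0.04,-0.1]], "turn": [[0,0,0],[0,0,0],[0,0,0],[0,0,-8],[0,0,-16],[0,0,-24],[0,0,-32],[0,0,-40]]}}

```text
t: 17.2
ee_pos: [537.5, -138.8, 130.2]
eef_rot: [0.0, 0.974, 0.227, 0.0]
ft_force: [1.0, 0.4, 0.1]
width: 55.4
grasp_force: 0.0
```

```bash
python3 -c "
from h import *
mv([596,-152,110],35)
print(sensors.get_obs()['joint_positions'])"
```

```text
ee [ 537.5 -138.8  130.2] t 17.2 yaw 26.28 dp [0.0466 0.0377 0.0202] turn [ 0.01  0.   -8.72] | 63.0
[ 0.18470724  0.53665443 -0.04916223  2.07813841  0.05032665  0.52778051
 -1.01315368]
```

Emit:
{"fn": "send_rows", "kwargs": {"gripper": [0.45,0.45,0.45,0.45,0.45,0.45,0.45], "dp": [[0.02,0.015,0.005],[0.035,0.03,0.01],[0.047,0.038,0.01],[0.047,0.038,0.01],[0.047,0.038,0.01],[0.047,0.038,0.01],[0.047,0.038,0.01]], "turn": [[0,0,-5],[0,0,-10],[0,0,-13.7],[0,0,-13.7],[0,0,-13.7],[0,0,-13.7],[0,0,-13.7]]}}

```text
t: 17.9
ee_pos: [595.9, -151.6, 120.2]
eef_rot: [-0.0, 0.941, 0.339, -0.0]
ft_force: [-1.1, 0.3, -0.0]
width: 38.0
grasp_force: 0.0
```

```bash
python3 look.py w7 36; python3 -c "
from h import *
mv([596,-152,50],40)"
```

```text
tcp [ 595.89 -151.63  120.23]
work_strip 0.62 (574.3778686523438, -108.78258514404297) (37.045745849609375, 117.21710205078125) 75.8559341430664
filing_nest 0.79 (607.5609130859375, -131.32388305664062) (130.6833038330078, 119.6590805053711) 76.30441284179688
nest_seat []
clamp_block [(0.67, array([233., 217.]), array([526.52, -99.58]))]
knob_grip [(0.83, array([323., 216.]), array([ 597.65, -153.3 ]))]
tcp [ 596.61 -151.75  120.16]
filing_nest 0.81 (607.8806762695312, -131.03155517578125) (130.22207641601562, 119.06805419921875) 76.28524780273438
nest_seat []
clamp_block [(0.71, array([317., 197.]), array([ 594.61, -149.57]))]
knob_grip [(0.92, array([322., 216.]), array([ 597.44, -152.64]))]
ee [ 596.7 -151.8  120. ] t 18.5 yaw 39.7 dp [-0.0006 -0.0003  0.07  ] turn [-0.   0.  -0.3] | 70.0
```

View pics/w7.png

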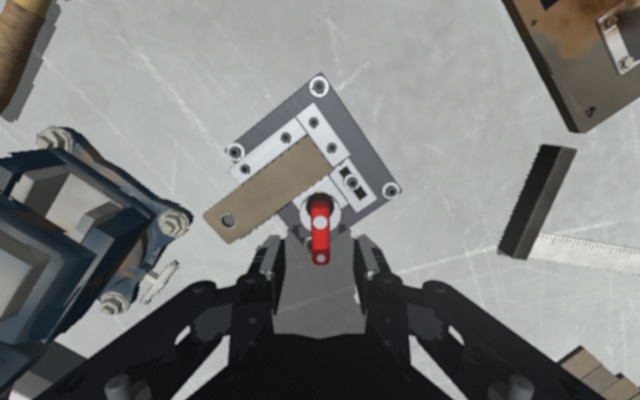

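The bar knob lies straight along the tool axis (cap at (321,222), dot at (320,258)), and the strip is still seated. I descend on the knob.

Emit:
{"fn": "send_rows", "kwargs": {"gripper": [0.45,0.45,0.45,0.45,0.45,0.45], "dp": [[0,0,0.02],[0,0,0.04],[0,0,0.055],[0,0,0.065],[0,0,0.07],[0,0,0.07]], "turn": [[0,0,0],[0,0,0],[0,0,0],[0,0,0],[0,0,0],[0,0,0]], "grip_force": 50}}

```text
t: 19.1
ee_pos: [596.5, -151.8, 49.5]
eef_rot: [-0.0, 0.941, 0.34, -0.0]
ft_force: [-0.3, -0.0, 0.3]
width: 38.4
grasp_force: 0.0
```

Emit:
{"fn": "send_rows", "kwargs": {"gripper": [0.3,0.1,0.05,0.05,0.05,0.05], "dp": [[0,0,0],[0,0,0],[0,0,0],[0,0,0],[0,0,0],[0,0,0]], "turn": [[0,0,0],[0,0,0],[0,0,0],[0,0,0],[0,0,0],[0,0,0]]}}

```text
t: 19.7
ee_pos: [597.3, -152.1, 50.8]
eef_rot: [0.0, 0.941, 0.339, 0.001]
ft_force: [-0.2, -0.7, 6.4]
width: 14.2
grasp_force: 49.2
```

```bash
cat > s.py <<'E'
from h import *
o=sensors.get_obs(); M=rot(o["eef_rot"])
print("t",round(o["t"],2),"ee",np.round(o["ee_pos"],1),"yaw",np.degrees(np.arctan2(M[1,0],M[0,0])).round(2),"F",np.round(o["ft_force"],1),"T",np.round(o["torque"],3),"w",round(o["width"],1),"g",round(o["grasp_force"],1),"tau7",np.round(o["effort"][-1],3),np.round(o["qvel"],3))
E
python3 s.py
```

```text
t 19.7 ee [ 597.3 -152.1   50.8] yaw 39.69 F [-0.2 -0.7  6.4] T [-0.133  0.061 -0.002] w 14.2 g 49.2 tau7 -0.0 [ 0.001 -0.001 -0.     0.     0.001 -0.     0.   ]
```

Emit:
{"fn": "send_rows", "kwargs": {"gripper": [0.05,0.05,0.05,0.05,0.05,0.05,0.05,0.05], "dp": [[0,0,-0.001],[0,0,-0.001],[0,0,-0.001],[0,0,-0.001],[0,0,-0.001],[0,0,-0.001],[0,0,-0.001],[0,0,-0.001]], "turn": [[0,0,3],[0,0,8],[0,0,14],[0,0,20],[0,0,26],[0,0,32],[0,0,36],[0,0,38]]}}

```text
t: 20.5
ee_pos: [597.0, -151.6, 51.1]
eef_rot: [0.0, 1.0, 0.014, 0.0]
ft_force: [2.0, -0.8, -2.8]
width: 14.1
grasp_force: 49.8
```

```bash
python3 s.py
```

```text
t 20.5 ee [ 597.  -151.6   51.1] yaw 1.61 F [ 2.  -0.8 -2.8] T [-0.02  -0.346  0.125] w 14.1 g 49.8 tau7 -0.123 [-0.052  0.002  0.078  0.003 -0.118  0.003 -0.197]
```

Emit:
{"fn": "send_rows", "kwargs": {"gripper": [0.05,0.05,0.05,0.05,0.05], "dp": [[0,0,0],[0,0,0],[0,0,0],[0,0,0],[0,0,0]], "turn": [[0,0,2],[0,0,4],[0,0,6],[0,0,8],[0,0,8.5]]}}

```text
t: 21.0
ee_pos: [597.0, -151.5, 51.1]
eef_rot: [-0.0, 0.998, -0.06, 0.0]
ft_force: [3.1, 1.5, -2.3]
width: 14.1
grasp_force: 49.6
```

```bash
python3 s.py
```

```text
t 21.0 ee [ 597.  -151.5   51.1] yaw -6.88 F [ 3.1  1.5 -2.3] T [ 0.408 -0.701  0.136] w 14.1 g 49.6 tau7 -0.272 [-0.011  0.002  0.014  0.001 -0.02  -0.001 -0.034]
```

Emit:
{"fn": "send_rows", "kwargs": {"gripper": [0.05,0.05,0.05], "dp": [[0,0,0],[0,0,0],[0,0,0]], "turn": [[0,0,1],[0,0,2],[0,0,2]]}}

```text
t: 21.3
ee_pos: [597.0, -151.5, 51.1]
eef_rot: [-0.0, 0.997, -0.077, 0.0]
ft_force: [3.7, 3.6, -3.2]
width: 13.9
grasp_force: 49.3
```

```bash
python3 s.py
```

```text
t 21.3 ee [ 597.  -151.5   51.1] yaw -8.83 F [ 3.7  3.6 -3.2] T [ 0.665 -0.87   0.105] w 13.9 g 49.3 tau7 -0.212 [ 0.002  0.    -0.004  0.002  0.007  0.001  0.014]
```

Emit:
{"fn": "send_rows", "kwargs": {"gripper": [0.05,0.05,0.05], "dp": [[0,0,0],[0,0,0],[0,0,0]], "turn": [[0,0,1],[0,0,2],[0,0,2]]}}

```text
t: 21.6
ee_pos: [596.9, -151.5, 51.1]
eef_rot: [-0.0, 0.996, -0.094, 0.0]
ft_force: [4.1, 2.2, -3.5]
width: 14.1
grasp_force: 49.2
```

```bash
python3 s.py
```

```text
t 21.6 ee [ 596.9 -151.5   51.1] yaw -10.81 F [ 4.1  2.2 -3.5] T [ 0.731 -0.884  0.059] w 14.1 g 49.2 tau7 -0.194 [ 0.002 -0.001 -0.002  0.002  0.006 -0.     0.009]
```

Emit:
{"fn": "send_rows", "kwargs": {"gripper": [0.05,0.05,0.05], "dp": [[0,0,0],[0,0,0],[0,0,0]], "turn": [[0,0,1],[0,0,2],[0,0,2]]}}

```text
t: 21.9
ee_pos: [596.9, -151.4, 51.1]
eef_rot: [-0.0, 0.994, -0.111, 0.0]
ft_force: [4.4, 2.9, -2.9]
width: 13.7
grasp_force: 49.2
```

```bash
python3 s.py
```

```text
t 21.9 ee [ 596.9 -151.4   51.1] yaw -12.8 F [ 4.4  2.9 -2.9] T [ 0.708 -0.891  0.009] w 13.7 g 49.2 tau7 -0.18 [ 0.001  0.001 -0.003 -0.001  0.005  0.     0.008]
```

Emit:
{"fn": "send_rows", "kwargs": {"gripper": [0.05,0.05,0.05], "dp": [[0,0,0],[0,0,0],[0,0,0]], "turn": [[0,0,1],[0,0,2],[0,0,2]]}}

```text
t: 22.2
ee_pos: [597.0, -151.4, 51.1]
eef_rot: [-0.0, 0.992, -0.129, 0.0]
ft_force: [4.7, 3.6, -2.9]
width: 13.9
grasp_force: 49.1
```

```bash
python3 s.py
```

```text
t 22.2 ee [ 597.  -151.4   51.1] yaw -14.8 F [ 4.7  3.6 -2.9] T [ 0.727 -0.904  0.086] w 13.9 g 49.1 tau7 -0.178 [ 0.001 -0.    -0.003  0.001  0.004 -0.     0.008]
```

Emit:
{"fn": "send_rows", "kwargs": {"gripper": [0.05,0.05,0.05], "dp": [[0,0,0],[0,0,0],[0,0,0]], "turn": [[0,0,0.7],[0,0,1.5],[0,0,1.5]]}}

```text
t: 22.5
ee_pos: [596.9, -151.4, 51.1]
eef_rot: [-0.0, 0.99, -0.142, 0.0]
ft_force: [4.6, 2.7, -3.7]
width: 14.0
grasp_force: 49.3
```

```bash
python3 s.py
```

```text
t 22.5 ee [ 596.9 -151.4   51.1] yaw -16.29 F [ 4.6  2.7 -3.7] T [ 0.745 -0.914  0.079] w 14.0 g 49.3 tau7 -0.166 [ 0.003 -0.001 -0.002  0.001  0.005 -0.001  0.008]
```

Emit:
{"fn": "send_rows", "kwargs": {"gripper": [0.05,0.05,0.05], "dp": [[0,0,0],[0,0,0],[0,0,0]], "turn": [[0,0,0.7],[0,0,1.5],[0,0,1.5]]}}

```text
t: 22.8
ee_pos: [597.0, -151.4, 51.1]
eef_rot: [-0.0, 0.988, -0.155, 0.0]
ft_force: [3.6, 3.0, -4.2]
width: 14.1
grasp_force: 50.5
```

```bash
python3 s.py
```

```text
t 22.8 ee [ 597.  -151.4   51.1] yaw -17.78 F [ 3.6  3.  -4.2] T [ 0.736 -0.954  0.182] w 14.1 g 50.5 tau7 -0.243 [ 0.002  0.001 -0.001  0.     0.002 -0.002  0.006]
```

Emit:
{"fn": "send_rows", "kwargs": {"gripper": [0.05,0.05,0.05], "dp": [[0,0,0],[0,0,0],[0,0,0]], "turn": [[0,0,0.7],[0,0,1.5],[0,0,1.5]]}}

```text
t: 23.1
ee_pos: [596.9, -151.4, 51.1]
eef_rot: [-0.0, 0.986, -0.167, 0.0]
ft_force: [4.1, 3.2, -3.5]
width: 13.8
grasp_force: 52.4
```

```bash
python3 s.py
```

```text
t 23.1 ee [ 596.9 -151.4   51.1] yaw -19.26 F [ 4.1  3.2 -3.5] T [ 0.764 -0.943  0.211] w 13.8 g 52.4 tau7 -0.354 [ 0.001 -0.001 -0.003  0.001  0.004 -0.001  0.009]
```

Emit:
{"fn": "send_rows", "kwargs": {"gripper": [0.05,0.05,0.05], "dp": [[0,0,0],[0,0,0],[0,0,0]], "turn": [[0,0,0.5],[0,0,1],[0,0,1]]}}

```text
t: 23.4
ee_pos: [596.9, -151.4, 51.1]
eef_rot: [-0.0, 0.984, -0.176, 0.0]
ft_force: [4.0, 2.7, -2.6]
width: 13.9
grasp_force: 54.3
```

```bash
python3 s.py; python3 s.py
```

```text
t 23.4 ee [ 596.9 -151.4   51.1] yaw -20.24 F [ 4.   2.7 -2.6] T [ 0.788 -0.881  0.31 ] w 13.9 g 54.3 tau7 -0.403 [-0.001 -0.    -0.001  0.     0.     0.001  0.005]
t 23.4 ee [ 596.9 -151.4   51.1] yaw -20.24 F [ 4.   2.7 -2.6] T [ 0.788 -0.881  0.31 ] w 13.9 g 54.3 tau7 -0.403 [-0.001 -0.    -0.001  0.     0.     0.001  0.005]
```

Emit:
{"fn": "send_rows", "kwargs": {"gripper": [0.05,0.05,0.05], "dp": [[0,0,0],[0,0,0],[0,0,0]], "turn": [[0,0,0.3],[0,0,0.6],[0,0,0.6]]}}

```text
t: 23.7
ee_pos: [596.9, -151.4, 51.1]
eef_rot: [-0.0, 0.984, -0.181, 0.0]
ft_force: [3.7, 2.9, -3.9]
width: 14.2
grasp_force: 55.3
```

```bash
python3 s.py
```

```text
t 23.7 ee [ 596.9 -151.4   51.1] yaw -20.82 F [ 3.7  2.9 -3.9] T [ 0.666 -0.933  0.402] w 14.2 g 55.3 tau7 -0.43 [ 0.     0.001 -0.     0.001  0.002 -0.     0.003]
```

Run:
```python
from h import *
L=[]
for _ in range(10):
    get_image("top"); o=sensors.get_obs(); L.append([o["torque"][2],o["effort"][-1],o["grasp_force"]])
L=np.array(L); print(L.mean(0),L.std(0))
```

```text
[ 0.39456535 -0.39499302 55.23341444] [0.02542772 0.00349486 0.00387339]
```

Emit:
{"fn": "send_rows", "kwargs": {"gripper": [0.15,0.3,0.45,0.45,0.45,0.45], "dp": [[0,0,0],[0,0,0],[0,0,0],[0,0,0],[0,0,-0.005],[0,0,-0.02]], "turn": [[0,0,0],[0,0,0],[0,0,0],[0,0,0],[0,0,0],[0,0,0]]}}

```text
t: 24.8
ee_pos: [595.7, -151.9, 70.7]
eef_rot: [0.0, 0.983, -0.182, -0.001]
ft_force: [0.8, 0.0, 0.1]
width: 38.4
grasp_force: 0.0
```

Emit:
{"fn": "send_rows", "kwargs": {"gripper": [0.45,0.45,0.45,0.45,0.45,0.45], "dp": [[0,0,-0.03],[0,0,-0.06],[0,0,-0.08],[0,0,-0.08],[0,0,-0.08],[0,0,-0.08]], "turn": [[0,0,0],[0,0,0],[0,0,0],[0,0,0],[0,0,0],[0,0,0]]}}

```text
t: 25.4
ee_pos: [596.2, -151.7, 150.8]
eef_rot: [-0.0, 0.983, -0.181, -0.0]
ft_force: [-0.1, -0.3, -0.3]
width: 38.7
grasp_force: 0.0
```

```bash
python3 look.py w8 36; python3 s.py
```

```text
tcp [ 596.2  -151.67  150.75]
work_strip 0.83 (573.978515625, -108.54989624023438) (36.77906036376953, 118.18451690673828) 75.80077362060547
filing_nest 0.77 (607.6905517578125, -130.99893188476562) (130.907470703125, 121.91768646240234) 76.3700180053711
nest_seat [(0.74, array([ 88., 245.]), array([629.45,  93.96]))]
clamp_block [(0.91, array([316., 190.]), array([ 595.4 , -149.09]))]
knob_grip [(0.73, array([322., 205.]), array([ 593.7 , -153.84]))]
tcp [ 596.4  -151.82  150.48]
work_strip 0.64 (575.3374633789062, -108.95932006835938) (37.0455436706543, 118.8325424194336) 76.19991302490234
filing_nest 0.61 (607.634521484375, -130.75650024414062) (129.90504455566406, 119.84378814697266) 76.42841339111328
nest_seat [(0.3, array([319., 205.]), array([ 584.05, -147.94]))]
clamp_block [(0.89, array([315., 187.]), array([ 598.75, -148.85]))]
knob_grip [(0.73, array([318., 203.]), array([ 597.08, -152.12]))]
t 26.0 ee [ 596.7 -151.8  151. ] yaw -20.9 F [ 0.   0.9 -0.3] T [0.076 0.03  0.006] w 38.6 g 0.0 tau7 0.0 [-0.001 -0.002  0.001 -0.    -0.001  0.002 -0.002]
```

View pics/w8.png

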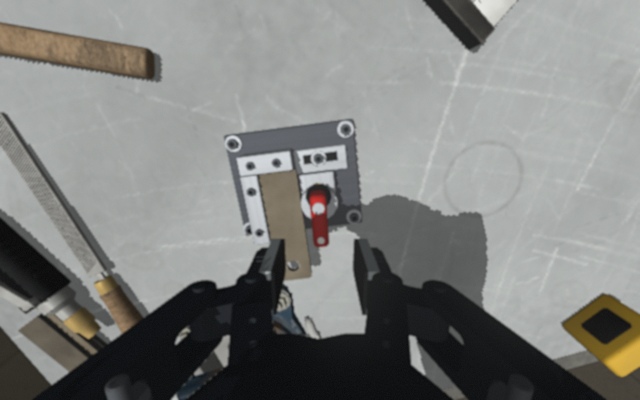

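The strip is seated, flush on the rail and stop. The knob's dot is at (321,241), lobe against the strip's edge, and the gripper is clear of everything. Handing in.

```bash
python3 -c "
from rig import job
print(job.hand_in())"
```

```text
the job is handed in; nothing more can be done
None
```

The strip is seated flat against the end stop and side rail with its hole end out. The lobe is locked on its edge at an estimated 15 N, worked out from wrist torque before I let go and not re-measured after release. The gripper is clear and the job is handed in; the hand-in gave no verdict.

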